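Mineral stall: bring the tall stone slice from the slotted rack to the viewing plinth

TASK

Slide the tall stone slice straight up out of the slotted rack, lean it on the little sloping easel with its lower end against the lip, and let go of it there. Then take it again by its two long sides and lay it flat, centred and lengthwise, on the narrow white viewing plinth. Stone slices break easily: set it down gently, never drop it or let it flop over, and leave the short slices in the rack and the other things on the stall where they are.

Things in the scene. Friction and masses are not known exactly. Their poses are not given: they have to be found in the camera images.
- slab: The tall slice: plain rectangular polished plate of banded grey-white stone, 10 mm thick (its x), 55 wide (its y), 110 long (its z), 0.11 to 0.22 kg. Origin: centre of its lower end face. At the start it stands upright (+z up) in any one of the rack's three slots. Both faces and both ends are alike; either may end on top.
- slab_center (a point): Middle of the tall slice: 55 mm from its origin along its z.
- rack: Fixed wooden block 170 (its x) x 85 x 40 mm high, left or right of the easel, turned up to 0.3 rad. Three slots across it at x = -55, 0, +55 mm, each 13 (along x) x 61 mm, 30 deep, floor 10 mm above the table; a slice stands in each, the tall one's top 120 mm above the table, the short ones' 75. Origin: centre of underside, z up.
- short_a: A short slice of the same stone, 10 x 55 x 65 mm, standing in another slot; stays there. Origin: centre of its lower end face.
- short_b: The other short slice, 10 x 55 x 65 mm, same origin; stays there.
- easel: Fixed wooden easel, base 105 (its x) x 64 x 8 mm; +x points to the robot within 0.3 rad; origin: centre of underside, z up. Its rest, a strip 40 wide, 70 long, faces +x and leans back 30 degrees from upright: a slice on it leans its top to -x. At its foot a lip stands 14 mm out, square to it; inner corner at x = 23, z = 20 mm. The slice overhangs the strip 40 mm at the top, 7.5 each side.
- easel_rest (a point): On the easel: the point where the middle of the tall slice lies when it rests fully home (x = 0, y = 0, z = 70 mm in the easel's frame).
- plinth: Fixed white plastic viewing plinth, on the other side of the easel from the rack: a bar 100 long (its x), 36 wide (its y), flat top 40 mm above the table, on a foot 120 x 60 x 4 mm; turned up to 0.3 rad. The slice laid along it overhangs each side by 9.5 mm. Origin: centre of underside, z up.
- plinth_rest (a point): The point where the middle of the tall slice belongs when it lies flat on the plinth: 5 mm above the centre of the plinth's top.
- rock_a: Loose tan rock, 85 x 70 x 55 mm, near the table's far side; a bystander. Origin: centre of underside.
- rock_b: Loose reddish rock, 75 x 85 x 50 mm, near the far side; a bystander. Origin: centre of underside.
- rock_c: Loose grey rock, 55 x 45 x 32 mm, on the robot's side; a bystander. Origin: centre of underside.
- torch: Small black torch lying along its x, 115 mm long, 31 mm thick at the head (+x end), on the robot's side; a bystander. Origin: on the table below its middle.
- specimen_tray: White open tray 110 x 85 x 22 mm with a dark stone in it (50 mm high in all), at the far side; a bystander. Origin: centre of underside.
There are look-alikes about, which are no part of the job. What is shaped like the rack but orange is not meant.

How it is judged (in metres and radians):
On the way, in this order (a step that is already met when the one before it is completed fails the run):
1. the tall slice is lifted clear of the rack, upright (z of slab in the frame of rack above 0.045 m and angle between slab's own z axis and vertical below 0.35 rad), for 0.1 s.
2. it leans on the easel, home within 20 mm, released and at rest (distance between slab_center and easel_rest below 0.02 m and angle between slab's own z axis and vertical between 0.37 and 0.68 rad and contact force between slab and easel above 0.3 N and contact force between the fingers and slab below 0.1 N and linear speed of slab below 0.03 m/s), for 0.3 s.
At the end, for the whole second after the job is handed in: The tall slice lies flat (within 7 degrees) and still on the plinth, its middle within 15 mm of the plinth's middle, its length along the plinth's within 15 degrees, either face and either end; the short slices are within 20 mm and the other bystanders within 30 mm of where they started (horizontal distance between slab_center and plinth_rest below 0.015 m and angle between the x axis of slab and the z axis of plinth, either way round below 0.12 rad and angle between the z axis of slab and the x axis of plinth, either way round below 0.26 rad and contact force between slab and plinth above 0.4 N and linear speed of slab below 0.02 m/s and distance of each of short_a, short_b from where it was at the start of the episode below 0.02 m and distance of each of rock_a, rock_b, rock_c, torch, specimen_tray from where it was at the start of the episode below 0.03 m); the robot touches nothing.
It fails at once if the tall slice flops over (turns faster than 9 rad/s) (angular speed of slab above 9 rad/s).
It fails at once if the tall slice is dropped (moves faster than 0.6 m/s while not held) (contact force between the fingers and slab below 0.1 N and linear speed of slab above 0.6 m/s).
It fails at once if the tall slice is banged on the easel or plinth (over 80 N) (contact force between slab and easel above 80 N or contact force between slab and plinth above 80 N).
It fails at once if a short slice is moved over 20 mm, or another bystander over 30 mm (distance of any of short_a, short_b from where it was at the start of the episode above 0.02 m or distance of any of rock_a, rock_b, rock_c, torch, specimen_tray from where it was at the start of the episode above 0.03 m).
It also fails if it takes over 58 s, if anything falls off the work surface, if the arm or the gripper's body presses on something with over 40 N, if the wrist force passes 120 N, or if a joint passes its speed limit or range.

ROBOT

A 6-joint arm with a two-finger parallel gripper is mounted at the origin on the work surface. World frame = base frame: x ahead of the robot, y to its left, z up, the work surface at z = 0. Lengths are in mm, angles in rad, forces in N, time in s.
With the tool pointing down it reaches from about 350 to 875 mm from the base axis. Payload 4.2 kg.
Tool frame: the origin (TCP) lies at the very end of the fingers, on their centre line; the grasp point (between the pads) lies 19 mm behind it; z points along the fingers, y is the line along which they close (so a half turn about z gives the same grasp; the last joint's range is limited). The gripper opens to 85 mm and grips with 20 to 120 N. Pads are 22 mm wide; open, the fingers measure 114 mm over their backs; the gripper's body (76 mm by 85 mm) begins 54 mm behind the grasp point. The pads swing forward as they close: fully open they stand 13 mm farther back than shut.
Start: joints at [-0.972, 0.385, 0.008, 0, -1.194, -0.259], TCP at [208.326, -589.236, 231.312] pointing down, gripper open.
Joint ranges: [-3.14, 3.14], [-1.21, 2.06], [-1.07, 1.41], [-3.16, 2.05], [-2.99, -0.16], [-3.1, 3.1]. Speed limits (rad/s): [2.79, 2.79, 3.14, 3.14, 3.14, 3.14].

INTERFACE

Orientations are given as a unit quaternion [x, y, z, w].
In Python, from bench import read_state, get_image, get_calibration, job_done gives the robot as it stands.
- The arm moves only by the shell command python3 -m creep 'ROWS'. ROWS is a JSON object of lists of equal length, an entry for each row: "translation": the shift along the world's x, y, z in cm, a list of three; "delta_rot": the turn, a rotation vector about the world's x, y, z in degrees, a list of three; "hand": the finger opening in cm, from 0 to 8.54. A call has 1 to 8 rows; each row is the pose to reach, as a shift and turn from the pose commanded when the call began; what a row does not reach only later rows make up. A row lasts 1/8 s, in which the tool goes at most 62.5 mm and 10.7 degrees, less where a joint would pass 70% of its speed; a pose out of reach is approached as far as the arm can. A call with a gripper value outside its range is refused whole. The fingers move at their own pace and stop on an object; the grip force is fixed at half the most. Time passes only in rows, so rows that repeat a pose let the fingers close. It gives the time, the measured TCP pose, the force, the opening and the grip force at its end, in the units of the state.
- read_state(): the state, without advancing time (a new reading comes with each control period).
- get_image(name): name is "side" or "top" or "wrist"; returns (picture, depth): 420x560x3 uint8, red, green, blue; 420x560 float32, mm along the optical axis (not along the pixel's ray), 0 where there is no reading.
- get_calibration(name): a dict with "intrinsics" (3x3 intrinsics, pixels), "xyz" and "attitude" of the camera in the world. Camera axes: x right, y down, z forward; pixel columns grow to the right and rows downward; lengths in mm; the calibration is good to about 2 mm. The wrist camera is an equidistant fisheye: a pixel r from the principal point sees the ray r / f radians off the axis. A picture is of the moment at which its call begins: read the wrist's pose just before it. get_calibration takes no time and is no camera call; for the wrist camera it gives the pose at the moment of the call.
- job_done(): hands the job in; it is judged then, once.
The state is a dict: "clock": time; "joints": joint angles; "joint_vel": joint speeds; "joint_efforts": joint torques, N m; "position": TCP position; "ee_rot": TCP orientation; "contact_force": force on the tool from outside, world axes, zero at the start; "wrist_torque": the same for the moment, N m; "gripper_width": finger opening in mm; "grasp_force": force on a finger pad.
Only numpy, scipy, OpenCV 4.12 (cv2) and the standard library are available. Lean on these libraries where they do the work, as an engineer would, in place of code of your own. Each camera call takes 0.05 s, during which the arm holds its last target. There are 200 camera calls.

## Working session

There is one attempt and no reset: what is moved stays moved. The work goes in short steps, Python scripts to look and compute and a shell command to move; the robot and the scene stay as the last step left them, time stands still between calls to the robot, and variables do not carry over. Pictures are saved under pics/ and viewed, at most 10 in all, crops included, and the job is handed in when it is done.

```bash
ls; mkdir -p pics
cat > h.py <<'E'
import numpy as np,cv2
from scipy.spatial.transform import Rotation as R
from bench import *
def grab(n):
    c=get_calibration(n); im,d=get_image(n); return im,d,c
def rot(c):
    a=np.array(c['attitude'],float); return a if a.shape==(3,3) else R.from_quat(a).as_matrix()
def cloud(d,c):
    K=np.array(c['intrinsics']); v,u=np.indices(d.shape)
    P=np.stack([(u-K[0,2])/K[0,0]*d,(v-K[1,2])/K[1,1]*d,d],-1)
    P=P@rot(c).T+np.array(c['xyz']); P[d==0]=np.nan; return P
E
python3 - <<'E'
from h import *
for n in ('top','side'):
    im,d,c=grab(n); np.savez(n+'.npz',im=im,d=d,P=cloud(d,c)); print(n,c)
    cv2.imwrite(f'pics/{n}0.png',im[...,::-1])
print(read_state())
E
```

```text
pics
top {'intrinsics': array([[436.41606309,   0.        , 279.22194392],
       [  0.        , 436.41606309, 207.58534679],
       [  0.        ,   0.        ,   1.        ]]), 'xyz': array([424.00446593,   8.69370344, 965.85609579]), 'attitude': array([ 0.71062292, -0.69996964,  0.04986643, -0.0507041 ])}
side {'intrinsics': array([[392.62881253,   0.        , 281.75521835],
       [  0.        , 392.62881253, 208.43254346],
       [  0.        ,   0.        ,   1.        ]]), 'xyz': array([204.22983124, 379.03454887, 660.4206219 ]), 'attitude': array([-0.35977095,  0.86621233, -0.32382682,  0.1240051 ])}
{'clock': 0.1, 'joints': array([-9.72408116e-01,  3.85506119e-01,  6.78188730e-03, -4.26738767e-04,
       -1.19397773e+00, -2.58603805e-01]), 'joint_vel': array([ 0.00017729, -0.001449  ,  0.00414913,  0.0018747 ,  0.00015825,
       -0.00092011]), 'joint_efforts': array([ 1.26590817e-04, -3.93319452e+01,  1.88928634e+01,  4.19796109e+00,
       -2.62036279e-03,  8.14671296e-06]), 'position': array([ 208.15503669, -588.78410033,  230.32380154]), 'ee_rot': array([-1.68998456e-01,  9.85615835e-01,  9.49078811e-04, -2.15504222e-04]), 'contact_force': array([-0.33262526, -0.15221456,  0.08685811]), 'wrist_torque': array([-0.01742418,  0.03099962,  0.01534142]), 'grasp_force': 0.0, 'gripper_width': 85.34850666616823}
```

View pics/top0.png

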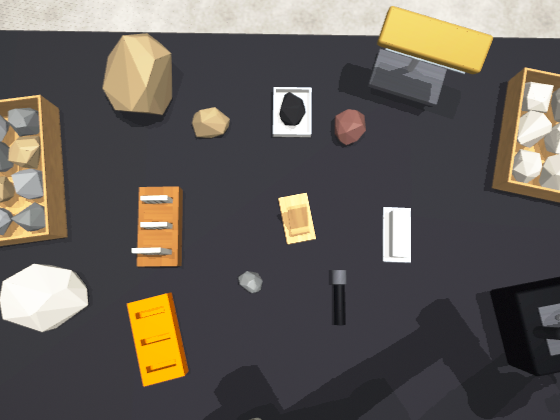

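View pics/side0.png

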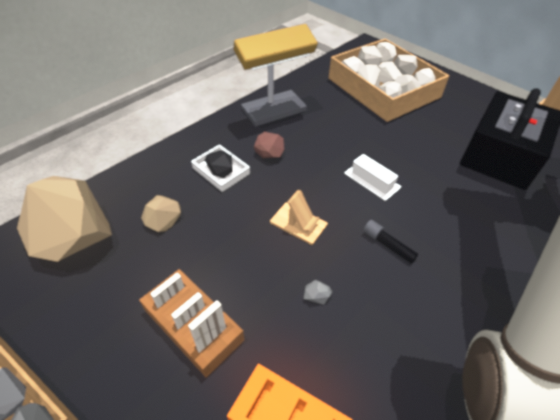

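Top picture: the brown rack is at (158,227) with slices at (156,199), (155,225) and (151,251). The last is the tall one, as the side view also shows at (208,325). Look-alikes are the orange rack (157,340) with empty slots, and the short slices. The easel is at (297,218), the plinth at (398,235), the torch at (339,297) and rock_c at (251,282).

Run:
```python
from h import *
t=np.load('top.npz'); s=np.load('side.npz')
def rect(name,P,box,z0,z1):
    u0,u1,v0,v1=box; Q=P[v0:v1,u0:u1].reshape(-1,3); Q=Q[(Q[:,2]>z0)&(Q[:,2]<z1)]
    r=cv2.minAreaRect(Q[:,:2].astype(np.float32)); print(name,len(Q),'z',np.median(Q[:,2]).round(1),np.round(r[0],1),np.round(r[1],1),round(r[2],1))
    b=cv2.boxPoints(r); return Q
for n,P in (('top',t['P']),):
    print('table',np.nanmedian(P[150:200,200:260,2]))
    rect('rack',P,(120,200,170,280),33,46)
    rect('shortA',P,(120,200,185,210),62,90)
    rect('shortB',P,(120,200,212,238),62,90)
    rect('tall',P,(120,200,238,265),105,140)
    rect('easelbase',P,(265,330,180,255),4,14)
    rect('easelall',P,(265,330,180,255),4,140)
    rect('easeltop',P,(265,330,180,255),60,140)
    rect('plinthtop',P,(375,420,195,275),34,46)
    rect('plinthfoot',P,(375,420,195,275),2,46)
    rect('torch',P,(325,355,260,335),6,46)
    rect('rockc',P,(235,270,265,300),6,46)
P=s['P']; print('side')
rect('tall',P,(180,235,295,365),60,140)
rect('talltop',P,(180,235,295,365),112,128)
rect('rack',P,(130,250,260,380),36,44)
rect('plinthtop',P,(340,405,140,205),36,44)
im=t['im']
a=cv2.resize(im[180:275,125:190],None,fx=6,fy=6,interpolation=2);b=cv2.resize(im[185:250,265:330],None,fx=6,fy=6,interpolation=2)
b=cv2.copyMakeBorder(b,0,a.shape[0]-b.shape[0],0,0,0)
cv2.imwrite('pics/c1.png',np.hstack([a,b])[...,::-1])
```

```text
table 0.27636817085652865
rack 2611 z 40.2 [514.5 268.5] [170.4  86.5] 1.7
shortA 156 z 74.9 [569.2 269.8] [11.2 54.7] 2.1
shortB 141 z 75.0 [513.9 267.2] [ 9.4 53.9] 2.1
tall 164 z 120.2 [459.6 266.6] [ 9.8 55.3] 1.1
easelbase 850 z 7.8 [541.1 -28.2] [163.1 140.7] 1.1
easelall 1411 z 9.6 [541.1 -28.2] [163.1 140.7] 1.1
easeltop 191 z 75.4 [548.5 -26.6] [19.2 40.2] 12.4
plinthtop 805 z 39.8 [ 506.4 -248.8] [36.  99.3] 88.7
plinthfoot 1628 z 33.0 [ 506.9 -250.7] [ 98.8 177.3] 89.1
torch 669 z 22.4 [ 369.7 -120.7] [113.1  31. ] 0.9
rockc 381 z 24.6 [398.6  69.7] [47.9 43.8] 27.8
side
tall 1089 z 91.0 [485.7 270.8] [66.3 55.4] 1.7
talltop 315 z 118.9 [458.6 270.2] [11.3 54.7] 2.3
rack 2889 z 39.5 [483.  270.7] [234.1  85.4] 1.9
plinthtop 505 z 39.2 [ 506.7 -245.6] [ 38.8 100.3] 89.9
```

View pics/c1.png

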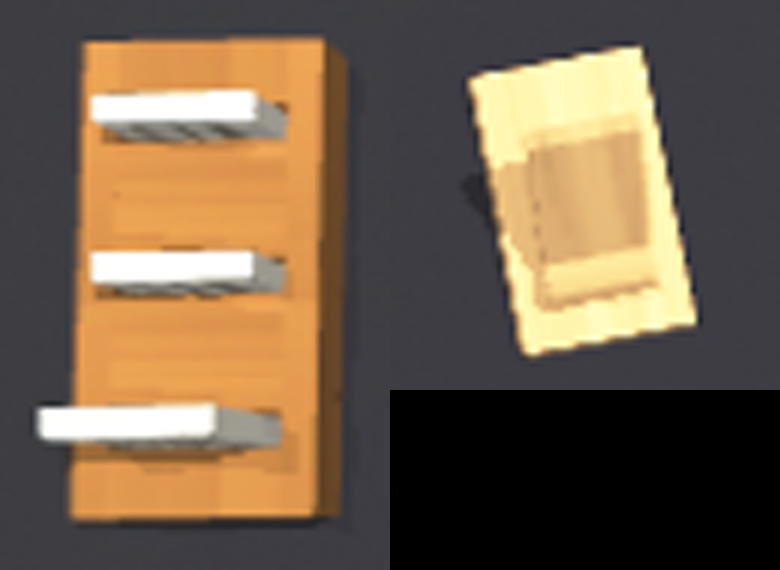

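The crop confirms the tall slice in the brown rack's near slot, its top at about (125,420) in the enlargement. Next I refine the easel and plinth poses and compute the first grasp pose.

```bash
cat >> h.py <<'E'
def delta(p,Rt):
    s=read_state(); R0=R.from_quat(s['ee_rot'])
    print('shift cm',np.round((np.array(p)-s['position'])/10,2),'turn deg',np.round((R.from_matrix(Rt)*R0.inv()).as_rotvec(degrees=True),1),
      'now',np.round(s['position'],1),'clk',round(s['clock'],2),'w',round(s['gripper_width'],1),'F',np.round(s['contact_force'],1))
def frame(yaw,tilt):
    # tool: y closing axis at yaw (deg), z down tipped forward (+x side) by tilt deg
    y=np.array([-np.sin(np.radians(yaw)),np.cos(np.radians(yaw)),0]); f=np.array([y[1],-y[0],0]); t=np.radians(tilt)
    z=np.sin(t)*f-np.cos(t)*np.array([0,0,1]); return np.stack([np.cross(y,z),y,z],1)
def pc(img): return R.from_matrix(img)
E
python3 - <<'E'
from h import *
t=np.load('top.npz'); s=np.load('side.npz')
def big(name,D,box,z0,z1,fit=None):
    u0,u1,v0,v1=box; P=D['P'];m=np.zeros(P.shape[:2],np.uint8)
    m[v0:v1,u0:u1]=((P[...,2]>z0)&(P[...,2]<z1))[v0:v1,u0:u1]
    n,l,st,_=cv2.connectedComponentsWithStats(m); k=1+np.argmax(st[1:,4]); Q=P[l==k]
    r=cv2.minAreaRect(Q[:,:2].astype(np.float32)); print(name,len(Q),np.round(r[0],1),np.round(r[1],1),round(r[2],1)); return Q
big('easel t',t,(275,320,185,250),4,140)
big('easel t base',t,(275,320,185,250),4,13)
big('easel s base',s,(262,335,185,250),4,13)
for nm,D,b in(('t',t,(275,320,185,250)),('s',s,(262,335,185,250))):
    Q=big('easel hi '+nm,D,b,25,75)
    c=Q.mean(0);w=np.linalg.svd(Q-c,full_matrices=False)[2][2];print('normal',w*np.sign(w[2]),c)
big('pl foot t',t,(378,418,198,270),2.5,60); big('pl top t',t,(378,418,198,270),36,44)
big('pl foot s',s,(340,405,150,205),2.5,60); big('pl top s',s,(340,405,150,205),36,44)
d=frame(1.9,30); delta([459+9.5,269,78.5+80],d)
E
```

```text
easel t 1356 [539.8 -27.8] [106.5  66. ] 12.2
easel t base 795 [539.8 -27.8] [106.5  66. ] 12.2
easel s base 717 [538.9 -24.8] [105.4  66.1] 11.2
easel hi t 308 [533.2 -29.7] [30.9 40.4] 10.6
normal [-0.8492806  -0.16524272  0.50141531] [534.10398557 -29.31902178  50.54000418]
easel hi s 462 [538.3 -25.4] [38.8 42.3] 10.4
normal [-0.88108759  0.06194338  0.46887918] [535.57494382 -21.44741928  49.03594577]
pl foot t 1375 [ 506.9 -251.3] [ 65.4 124.4] 87.2
pl top t 789 [ 506.4 -249. ] [35.8 99.3] 88.6
pl foot s 1181 [ 506.9 -244.5] [ 59.  120.3] 89.4
pl top s 505 [ 506.7 -245.6] [ 38.8 100.3] 89.9
shift cm [26.03 85.78 -7.18] turn deg [  5.5 -29.6 -17.2] now [ 208.2 -588.8  230.3] clk 0.1 w 85.3 F [-0.3 -0.2  0.1]
```

```bash
python3 -m creep '{"translation":[[3.5,5,2],[7,10,2],[10.5,15,2],[14,20,2],[17.5,25,2],[21,30,2],[21,35,2],[21,35,2]],"delta_rot":[[0,0,-2],[0,0,-5],[0,0,-8],[0,0,-11],[0,0,-14],[0,0,-17],[0,0,-17.6],[0,0,-17.6]],"hand":[8.5,8.5,8.5,8.5,8.5,8.5,8.5,8.5]}'
python3 -m creep '{"translation":[[0,5.5,0],[0,11,0],[0,16.5,0],[1,22,0],[2,27.5,0],[3,33,0],[4,38.5,0],[4.5,44,0]],"delta_rot":[[0,-4,0],[0,-8,0],[0,-12,0],[0,-16,0],[0,-20,0],[0,-24,0],[0,-28,0],[0,-30,0]],"hand":[8.5,8.5,8.5,8.5,8.5,8.5,8.5,8.5]}'
python3 - <<'E'
from h import *
delta([468.5,268.5,158.5],frame(1.9,30))
E
```

```text
clock: 1.1
position: [418.3, -236.6, 251.2]
ee_rot: [-0.019, 1.0, 0.0, -0.0]
contact_force: [-0.8, 0.5, -0.9]
gripper_width: 85.1
grasp_force: 0.0
clock: 2.1
position: [462.9, 201.6, 250.9]
ee_rot: [-0.016, 0.966, -0.005, 0.259]
contact_force: [1.4, -0.1, -0.3]
gripper_width: 84.5
grasp_force: 0.0
shift cm [ 0.56  6.69 -9.24] turn deg [1.  0.1 0.3] now [462.9 201.6 250.9] clk 2.1 w 84.5 F [ 1.4 -0.1 -0.3]
```

```bash
python3 -m creep '{"translation":[[0.3,4,-2],[0.6,6.7,-6],[0.6,6.7,-9],[0.6,6.7,-11],[0.6,6.7,-14],[0.6,6.7,-16],[0.6,6.7,-17.2],[0.6,6.7,-17.2]],"delta_rot":[[1,0,0.3],[1,0,0.3],[1,0,0.3],[1,0,0.3],[1,0,0.3],[1,0,0.3],[1,0,0.3],[1,0,0.3]],"hand":[8.5,8.5,8.5,8.5,8.5,8.5,8.5,8.5]}'
python3 - <<'E'
from h import *
delta([468.5,268.5,78.5],frame(1.9,30))
im,d,c=grab('side'); P=cloud(d,c)
cv2.imwrite('pics/s1.png',cv2.resize(im[200:400,110:310],None,fx=2.8,fy=2.8)[...,::-1])
E
```

```text
clock: 3.1
position: [498.5, 258.6, 148.6]
ee_rot: [-0.03, 0.978, 0.006, 0.205]
contact_force: [-0.6, -1.2, 0.2]
gripper_width: 84.6
grasp_force: 0.0
shift cm [-3.    0.99 -7.01] turn deg [ 0.4 -6.3 -1.6] now [498.5 258.6 148.6] clk 3.1 w 84.6 F [-0.6 -1.2  0.2]
```

View pics/s1.png

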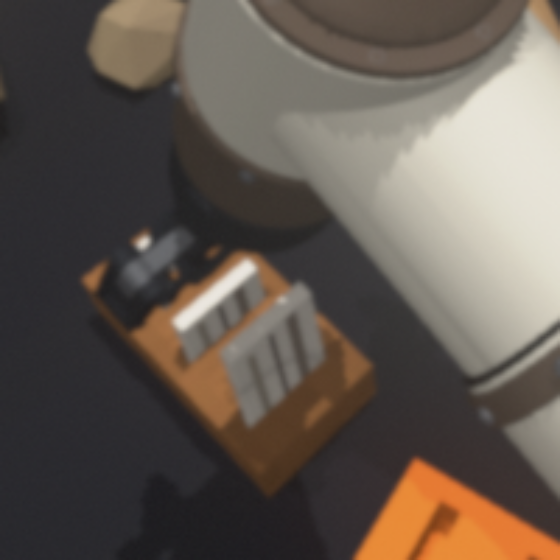

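The tilted pose could not be reached: the arm stopped short at tilt 24° and z 149, with nothing touched. The picture shows all three slices still standing in the rack. I'll back up to a vertical tool and read the joints to learn the arm's limits.

```bash
cat > lg.py <<'E'
from bench import read_state; import json
s=read_state(); open('log.jsonl','a').write(json.dumps([list(map(float,s[k])) for k in('joints','position','ee_rot')])+'\n'); print([round(float(x),3) for x in s['joints']])
E
python3 lg.py
python3 -m creep '{"translation":[[0,0,3],[0,0,6],[0,0,9],[0,0,12]],"delta_rot":[[0,0,0],[0,8,0],[0,16,0],[0,16,0]],"hand":[8.5,8.5,8.5,8.5]}'; python3 lg.py
python3 -m creep '{"translation":[[0,0,0],[0,0,0],[0,0,0]],"delta_rot":[[0,8,0],[0,8,0],[0,8,0]],"hand":[8.5,8.5,8.5]}'; python3 lg.py
python3 - <<'E'
from h import *
delta([459.5,268.5,170],frame(1.9,0))
E
```

```text
[0.821, 0.206, -0.8, 0.847, -0.379, -3.096]
clock: 3.65
position: [499.0, 260.6, 270.9]
ee_rot: [-0.029, 0.997, 0.012, 0.066]
contact_force: [1.2, 1.0, -0.0]
gripper_width: 84.9
grasp_force: 0.0
[0.81, 0.187, -0.208, 0.087, -1.065, -2.361]
clock: 4.03
position: [497.6, 258.1, 267.8]
ee_rot: [-0.028, 1.0, 0.011, -0.003]
contact_force: [-0.5, -0.9, -0.1]
gripper_width: 85.3
grasp_force: 0.0
[0.756, 0.249, -0.088, -0.022, -1.224, -2.263]
shift cm [-3.81  1.04 -9.78] turn deg [-1.3 -0.4 -1.3] now [497.6 258.1 267.8] clk 4.03 w 85.3 F [-0.5 -0.9 -0.1]
```

Joint 6 had reached its limit, and a half turn of the tool gives the same grasp. I'll turn it +180° over the slice and log joints so I can fit the arm's kinematics.

```bash
python3 -m creep '{"translation":[[-1,1,-2],[-2,1,-4],[-3,1,-6],[-3.8,1,-7],[-3.8,1,-7],[-3.8,1,-7],[-3.8,1,-7],[-3.8,1,-7]],"delta_rot":[[0,0,10],[0,0,20],[0,0,30],[0,0,40],[0,0,50],[0,0,60],[0,0,70],[0,0,80]],"hand":[8.5,8.5,8.5,8.5,8.5,8.5,8.5,8.5]}'; python3 lg.py
python3 -m creep '{"translation":[[0,0,0],[0,0,0],[0,0,0],[0,0,0],[0,0,0],[0,0,0],[0,0,0],[0,0,0]],"delta_rot":[[0,0,10],[0,0,20],[0,0,30],[0,0,40],[0,0,50],[0,0,60],[0,0,70],[0,0,80]],"hand":[8.5,8.5,8.5,8.5,8.5,8.5,8.5,8.5]}'; python3 lg.py
python3 -m creep '{"translation":[[0,0,0],[0,0,0],[0,0,0],[0,0,0],[0,0,0],[0,0,0],[0,0,0]],"delta_rot":[[0,0,10],[0,0,20],[0,0,20],[0,-10,20],[0,-20,20],[0,-20,20],[0,-20,20]],"hand":[8.5,8.5,8.5,8.5,8.5,8.5,8.5]}'; python3 lg.py
cat >> h.py <<'E'
def flip(M): return M@np.diag([-1,-1,1])
E
cat > kin.py <<'E'
from h import *
import json
from scipy.optimize import least_squares
D=[json.loads(l) for l in open('log.jsonl')]+[[[-0.97240812,.38550612,.00678189,-.00042674,-1.19397773,-.258603805],[208.155,-588.784,230.324],[-.168998,.985616,.000949,-.000216]]]
E_=lambda a,q:R.from_euler(a,q).as_matrix()
def rots(q,s4,s6): return E_('z',q[0]),E_('y',q[1]),E_('y',-q[2]),E_('x',s4*q[3]),E_('y',-q[4]),E_('x',s6*q[5])
def fk(p,q,s4,s6):
    A,B,C,D4,F,G=rots(q,s4,s6); e=lambda x,y,z:np.array([x,y,z])
    Rm=A@B@C@D4@F@G
    pos=A@(e(p[0],p[1],p[2])+B@(e(0,0,p[3])+C@(e(p[4],0,p[5])+D4@F@G@e(p[6],0,0))))
    return pos,Rm@R.from_rotvec(p[7:10]).as_matrix()
def res(p,s4,s6):
    o=[]
    for q,x,w in D:
        P,M=fk(p,q,s4,s6); o+=list(P-x)+list(300*(R.from_quat(w).inv()*R.from_matrix(M)).as_rotvec())
    return np.array(o+list(1e-3*(np.array(p[:7])-P0[:7])))
P0=np.array([50,-150,300,350,400,0,200,0,np.pi/2,0.])
def fit():
    best=None
    for s4 in(1,-1):
        for s6 in(1,-1):
            for yaw in (0,1.57,3.14,-1.57):
                p=P0.copy(); p[7:]=(R.from_euler('y',np.pi/2)*R.from_euler('z',yaw)).as_rotvec()
                f=least_squares(res,p,args=(s4,s6))
                if best is None or f.cost<best[0].cost: best=(f,s4,s6)
    return best
LO=np.array([-3.14,-1.21,-1.07,-3.16,-2.99,-3.1]);HI=np.array([3.14,2.06,1.41,2.05,-.16,3.1])
def ik(b,x,M,q0):
    f,s4,s6=b
    def r(q):
        P,N=fk(f.x,q,s4,s6); return np.r_[(P-x)/100,2*(R.from_matrix(M).inv()*R.from_matrix(N)).as_rotvec()]
    g=least_squares(r,np.clip(q0,LO+.02,HI-.02),bounds=(LO,HI)); return g.x,np.linalg.norm(g.fun)
E
python3 - <<'E'
from kin import *
b=fit(); print(b[0].cost,b[1:],np.round(b[0].x,2)); import pickle; pickle.dump(b,open('b.pkl','wb'))
r=b[0].fun[:-7].reshape(-1,6); print(r.round(1))
q0=read_state()['joints']
c,s=np.cos(np.radians(12)),np.sin(np.radians(12))
C=np.array([539.5,-26.5,70])
for tl in (0,15,30):
    q,e=ik(b,[459.5+19*np.sin(np.radians(tl)),268.5,95-19*np.cos(np.radians(tl))],flip(frame(1.9,tl)),q0);print('rack',tl,q.round(2),round(e,3))
    u=np.array([c*.5,s*.5,.866]); M=flip(frame(12,tl-30)); q2,e=ik(b,C+30*u+19*M[:,2],M,q);print('  easel',q2.round(2),round(e,3))
for tl in(60,45,30):
    for k in (flip,lambda m:m):
        M=k(frame(12,tl)); q,e=ik(b,C+19*M[:,2],M,q2);print('retake',tl,q.round(2),round(e,3))
        M=k(frame(-1,tl-60)); q,e=ik(b,np.array([506.5,-247.5,45])+19*M[:,2],M,q);print('  plinth',q.round(2),round(e,3))
E
```

```text
clock: 5.03
position: [458.9, 268.0, 198.3]
ee_rot: [-0.667, 0.745, 0.007, -0.01]
contact_force: [0.1, -0.1, -0.5]
gripper_width: 85.0
grasp_force: 0.0
[0.825, 0.265, -0.249, -0.017, -1.076, -0.928]
clock: 6.02
position: [458.9, 268.1, 198.2]
ee_rot: [0.99, -0.142, 0.001, 0.013]
contact_force: [0.6, 0.3, -0.1]
gripper_width: 84.9
grasp_force: 0.0
[0.843, 0.261, -0.269, 0.018, -1.061, 0.433]
clock: 6.9
position: [460.1, 269.2, 199.4]
ee_rot: [0.984, 0.027, 0.174, -0.014]
contact_force: [0.1, 0.6, 0.7]
gripper_width: 84.8
grasp_force: 0.0
[0.954, 0.116, -0.656, 0.465, -0.611, 0.315]
1608.387886510089 (-1, -1) [ 178.77 -155.96  -13.04  519.66  212.67   64.25  222.06    2.42   -2.42
    2.42]
[[ 13.7 -28.   -1.6  -0.    0.    0. ]
 [-14.5  -2.2 -16.1  -0.    0.    0. ]
 [ -7.4  -4.   -8.8  -0.    0.    0. ]
 [ 11.1  16.   19.5  -0.    0.    0. ]
 [  8.9  17.6  16.8  -0.    0.    0. ]
 [ -4.5   4.7  -7.   -0.    0.    0. ]
 [ -1.7   9.3  -2.8   0.   -0.   -0. ]]
rack 0 [ 0.83  0.37 -0.81 -0.   -0.39  0.78] 0.0
  easel [ 0.24  0.59 -0.43 -0.02 -1.08  1.55] 0.0
rack 15 [ 0.91  0.32 -0.99  1.14 -0.22 -0.42] 0.0
  easel [ 0.24  0.49 -0.56 -0.01 -0.78  1.55] 0.0
rack 30 [ 0.97  0.31 -1.07  1.74 -0.39 -1.08] 0.179
  easel [ 0.24  0.41 -0.73 -0.   -0.44  1.54] 0.0
retake 60 [ 0.16  0.27 -0.84 -1.5  -0.16  3.1 ] 1.41
  plinth [-0.17  0.51 -0.84  0.   -0.23  1.73] 0.0
retake 60 [ 0.16  0.34 -1.07 -2.9  -0.54  1.41] 0.991
  plinth [-0.17  0.51 -1.06 -3.16 -0.16  1.74] 0.375
retake 45 [ 0.16  0.31 -0.87 -1.49 -0.16  3.1 ] 1.001
  plinth [-0.16  0.58 -0.67  0.07 -0.59  1.65] 0.0
retake 45 [ 0.2   0.34 -1.07 -2.98 -0.4   1.44] 0.651
  plinth [-0.17  0.57 -1.07 -3.16 -0.16  1.74] 0.812
retake 30 [ 0.17  0.35 -0.91 -1.49 -0.16  3.1 ] 0.614
  plinth [-0.15  0.67 -0.53  0.08 -0.9   1.63] 0.0
retake 30 [ 0.23  0.36 -1.07 -3.07 -0.27  1.49] 0.315
  plinth [-0.17  0.63 -1.07 -3.16 -0.16  1.75] 1.274
```

```bash
python3 - <<'E'
s=open('kin.py').read()
s=s.replace("pos=A@(e(p[0],p[1],p[2])+B@(e(0,0,p[3])+C@(e(p[4],0,p[5])+D4@F@G@e(p[6],0,0))))",
"pos=A@(e(p[0],p[1],p[2])+B@(e(p[10],0,p[3])+C@(e(p[4],0,p[5])+D4@(e(0,p[12],0)+F@(e(p[6],0,p[11])+G@e(0,p[13],p[14]))))))")
s=s.replace("1e-3*(np.array(p[:7])-P0[:7])","3e-3*np.r_[np.array(p[:7])-P0[:7],3*np.array(p[10:])]").replace("0,np.pi/2,0.])","0,np.pi/2,0.,0,0,0,0,0])").replace("p[7:]=","p[7:10]=")
open('kin.py','w').write(s)
E
cat > plan.py <<'E'
from kin import *; import pickle
b=fit(); print(b[0].cost,b[1:],np.round(b[0].x,2)); pickle.dump(b,open('b.pkl','wb'))
r=b[0].fun[:-12].reshape(-1,6)[:,:3]; print(r.round(1))
q0=read_state()['joints']
c,s=np.cos(np.radians(12)),np.sin(np.radians(12))
C=np.array([539.5,-26.5,70])
def best(x,M,q0):
    rs=[ik(b,x,M,q) for q in [q0]+[np.r_[q0[:3],a,-.6,g] for a in(-2.,-.8,.8) for g in (-2,0,2)]]
    return min(rs,key=lambda t:round(t[1],2)*100+np.abs(t[0]-q0).max())
if __name__=='__main__':
  for tl in (0,10,20):
    q,e=best(np.array([459.5+19*np.sin(np.radians(tl)),268.5,95-19*np.cos(np.radians(tl))]),flip(frame(1.9,tl)),q0);print('rack',tl,q.round(2),round(e,3))
    u=np.array([c*.5,s*.5,.866]); M=flip(frame(12,tl-30)); q2,e=best(C+30*u+19*M[:,2],M,q);print('  easel',q2.round(2),round(e,3))
  for tl in(60,45,30,15,0,-10):
    for k in (flip,lambda m:m):
        M=k(frame(12,tl)); q,e=best(C+19*M[:,2],M,q2);print('retake',tl,q.round(2),round(e,3))
        M=k(frame(-1,tl-60)); q,e=best(np.array([506.5,-247.5,45])+19*M[:,2],M,q);print('  plinth',q.round(2),round(e,3))
E
python3 plan.py
```

```text
1.48341436044269 (-1, -1) [ 1.2000e-01 -5.9000e-01  1.6033e+02  5.6510e+02  4.2118e+02  2.5000e-01
  2.9816e+02 -1.2100e+00  1.2100e+00 -1.2100e+00 -2.0000e-01  4.8000e-01
 -1.5922e+02  2.0000e-02 -2.0000e-02]
[[-0. -0. -0.]
 [ 0. -0. -0.]
 [-0. -0. -0.]
 [ 0.  0.  0.]
 [ 0. -0.  0.]
 [ 0. -0.  0.]
 [-0.  0. -0.]]
rack 0 [ 0.83  0.4  -0.42 -0.   -0.75  0.77] 0.0
  easel [ 0.24  0.66 -0.02 -0.02 -1.41  1.55] 0.0
rack 10 [ 0.89  0.34 -0.63  0.28 -0.5   0.47] 0.0
  easel [ 0.24  0.58 -0.13 -0.01 -1.21  1.54] 0.0
rack 20 [ 0.75  0.29 -0.93  1.24 -0.24 -0.34] 0.0
  easel [ 0.25  0.5  -0.24 -0.01 -1.    1.54] 0.0
retake 60 [-0.55  0.52 -0.71 -2.2  -0.82 -1.88] 0.0
  plinth [-0.17  0.51 -0.38  0.   -0.67  1.72] 0.0
retake 60 [-0.55  0.52 -0.71 -2.2  -0.82  1.26] 0.0
  plinth [-0.17  0.51 -0.38 -0.   -0.67 -1.42] 0.0
retake 45 [-0.22  0.36 -0.5  -1.65 -0.3  -2.74] 0.0
  plinth [-0.15  0.61 -0.23  0.04 -0.99  1.68] 0.0
retake 45 [-0.23  0.36 -0.5  -1.65 -0.3   0.4 ] 0.0
  plinth [-0.15  0.61 -0.23  0.04 -0.99 -1.47] 0.0
retake 30 [ 0.17  0.35 -0.57 -0.5  -0.16  2.1 ] 0.114
  plinth [-0.14  0.72 -0.08  0.06 -1.29  1.66] 0.0
retake 30 [ 0.17  0.35 -0.57 -0.5  -0.16 -1.04] 0.114
  plinth [-0.14  0.72 -0.08  0.06 -1.29 -1.48] 0.0
retake 15 [ 0.26  0.37 -0.62  0.04 -0.32  1.49] 0.0
  plinth [-0.13  0.85  0.06  0.08 -1.56  1.65] 0.0
retake 15 [ 0.26  0.37 -0.62  0.04 -0.32 -1.65] 0.0
  plinth [-0.13  0.85  0.06  0.08 -1.56 -1.49] 0.0
retake 0 [ 0.25  0.45 -0.42 -0.   -0.7   1.53] 0.0
  plinth [-0.12  0.98  0.18  0.09 -1.82  1.65] 0.0
retake 0 [ 0.25  0.44 -0.42  0.   -0.7  -1.61] 0.0
  plinth [-0.12  0.98  0.18  0.09 -1.82 -1.5 ] 0.0
retake -10 [ 0.25  0.51 -0.3  -0.01 -0.93  1.54] 0.0
  plinth [-0.12  1.06  0.24  0.1  -1.97  1.65] 0.0
retake -10 [ 0.25  0.51 -0.3  -0.01 -0.93 -1.6 ] 0.0
  plinth [-0.12  1.06  0.24  0.1  -1.97 -1.5 ] 0.0
```

The kinematic fit is exact to under 0.1 mm. It gives a workable plan: grasp at tilt 10°, lean at −20°, retake at 15°, lay at −45°.

Run:
```python
from h import *
delta([462.8,268.5,76.3],flip(frame(1.9,10)))
```

```text
shift cm [  0.27  -0.07 -12.31] turn deg [-1.5 10.1 -1.4] now [460.1 269.2 199.4] clk 6.9 w 84.8 F [0.1 0.6 0.7]
```

```bash
python3 -m creep '{"translation":[[0.3,0,-1],[0.3,0,-4],[0.3,0,-7],[0.3,0,-9.5],[0.3,0,-11],[0.3,0,-12.3],[0.3,0,-12.3],[0.3,0,-12.3]],"delta_rot":[[-1.5,10,-1.4],[-1.5,10,-1.4],[-1.5,10,-1.4],[-1.5,10,-1.4],[-1.5,10,-1.4],[-1.5,10,-1.4],[-1.5,10,-1.4],[-1.5,10,-1.4]],"hand":[8.5,8.5,8.5,8.5,8.5,8.5,8.5,8.5]}'
python3 - <<'E'
from h import *
delta([462.8,268.5,76.3],flip(frame(1.9,10)))
im,d,c=grab('side'); cv2.imwrite('pics/s2.png',cv2.resize(im[200:400,110:310],None,fx=2.8,fy=2.8)[...,::-1])
E
```

```text
clock: 7.9
position: [464.5, 270.0, 76.5]
ee_rot: [0.996, 0.016, 0.088, -0.002]
contact_force: [-0.5, 0.5, -0.4]
gripper_width: 85.3
grasp_force: 0.0
shift cm [-0.17 -0.15 -0.02] turn deg [-0.1  0.1  0. ] now [464.5 270.   76.5] clk 7.9 w 85.3 F [-0.5  0.5 -0.4]
```

View pics/s2.png

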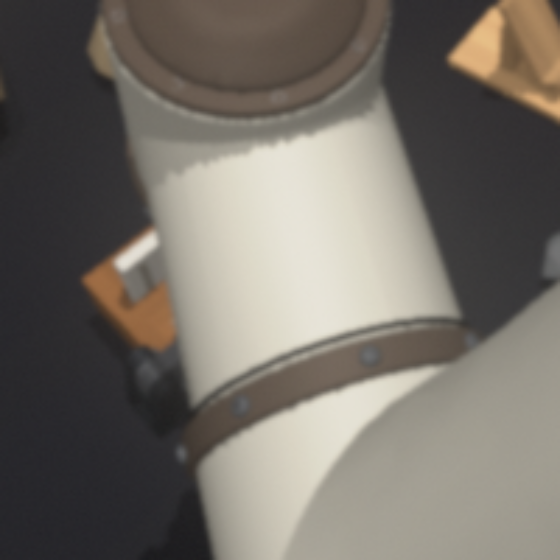

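The arm hides the grasp in this view: only the far short slice at (135,255) shows, undisturbed. The numbers match the target, so I'll close and read the opening.

```bash
python3 -m creep '{"translation":[[-0.1,-0.1,0],[-0.1,-0.1,0],[-0.1,-0.1,0],[-0.1,-0.1,0],[-0.1,-0.1,0],[-0.1,-0.1,0]],"delta_rot":[[0,0,0],[0,0,0],[0,0,0],[0,0,0],[0,0,0],[0,0,0]],"hand":[7,6,5,4.5,4.5,4.5]}'
```

```text
clock: 8.7
position: [462.4, 267.8, 76.2]
ee_rot: [0.996, 0.017, 0.088, -0.001]
contact_force: [-0.9, -0.8, 4.7]
gripper_width: 54.4
grasp_force: 62.9
```

```bash
python3 -m creep '{"translation":[[0,0,0.5],[0,0,1.5],[0,0,3],[0,0,5],[0,0,7],[0,0,9],[0,0,11],[0,0,11]],"delta_rot":[[0,0,0],[0,0,0],[0,0,0],[0,0,0],[0,0,0],[0,0,0],[0,0,0],[0,0,0]],"hand":[4.5,4.5,4.5,4.5,4.5,4.5,4.5,4.5]}'
python3 - <<'E'
from h import *
s=read_state();M=R.from_quat(s['ee_rot']).as_matrix()
u=np.array([.5*np.cos(np.radians(12)),.5*np.sin(np.radians(12)),.866])
T=flip(frame(12,-20)); C=np.array([539.5,-26.5,70])
delta(C+30*u+19*T[:,2],T); print('lip normal offs: axis',u)
im,d,c=grab('side'); np.savez('s3.npz',im=im,P=cloud(d,c)); im2,d,c=grab('wrist'); 
cv2.imwrite('pics/s3.png',np.hstack([cv2.resize(im[140:400,60:320],(400,400)),cv2.resize(im2,(400,400))])[...,::-1])
E
```

```text
clock: 9.7
position: [462.7, 268.5, 187.3]
ee_rot: [0.996, 0.017, 0.088, -0.003]
contact_force: [0.6, 0.0, -2.3]
gripper_width: 54.3
grasp_force: 63.3
shift cm [  8.51 -29.32 -10.92] turn deg [-3.8 30.   9.9] now [462.7 268.5 187.3] clk 9.7 w 54.3 F [ 0.6  0.  -2.3]
lip normal offs: axis [0.4890738  0.10395585 0.866     ]
```

View pics/s3.png

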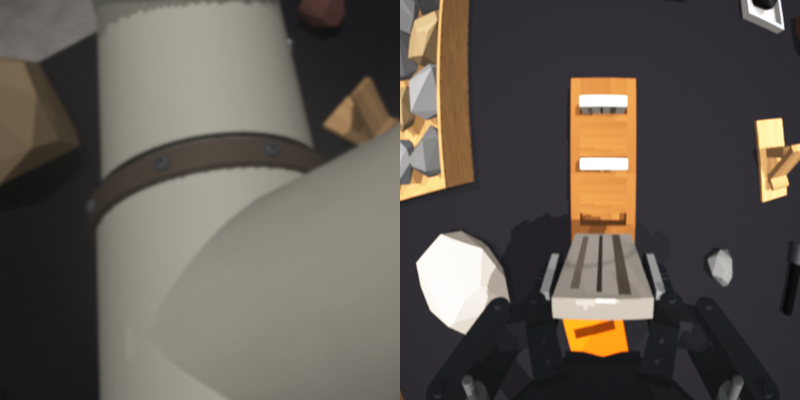

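The wrist view (right half) shows the tall slice held squarely by its sides at (605,280), its slot empty and both short slices in place. Now over to the easel.

```bash
python3 -m creep '{"translation":[[1,-2.5,0.5],[2,-6,1],[3.2,-10,1],[4.4,-14,1],[5.6,-18,1],[6.8,-22,1],[8,-26,1],[9.2,-29.2,1]],"delta_rot":[[0,0,0],[-0.4,3,1],[-0.9,7,2.3],[-1.5,12,4],[-2.2,17,5.6],[-2.8,22,7.3],[-3.4,27,9],[-3.8,30,9.9]],"hand":[4.5,4.5,4.5,4.5,4.5,4.5,4.5,4.5]}'
python3 -m creep '{"translation":[[0,0,-1],[0,0,-3],[0,0,-5],[0,0,-6.5],[0,0,-7],[0,0,-7],[0,0,-7]],"delta_rot":[[0,0,0],[0,0,0],[0,0,0],[0,0,0],[0,0,0],[0,0,0],[0,0,0]],"hand":[4.5,4.5,4.5,4.5,4.5,4.5,4.5]}'; python3 lg.py
python3 - <<'E'
from h import *
u=np.array([.5*np.cos(np.radians(12)),.5*np.sin(np.radians(12)),.866])
T=flip(frame(12,-20)); C=np.array([539.5,-26.5,70])
delta(C+30*u+19*T[:,2],T)
im,d,c=grab('side'); P=cloud(d,c); im2,d2,c2=grab('top'); np.savez('s4.npz',P=P,im=im,im2=im2,P2=cloud(d2,c2))
cv2.imwrite('pics/s4.png',np.hstack([cv2.resize(im[130:270,230:370],(400,400),interpolation=2),cv2.resize(im2[170:270,250:350],(400,400),interpolation=2)])[...,::-1])
E
```

```text
clock: 10.8
position: [554.4, -25.9, 193.6]
ee_rot: [0.979, 0.103, -0.176, 0.02]
contact_force: [-0.2, 1.0, -2.0]
gripper_width: 54.0
grasp_force: 63.5
clock: 11.68
position: [554.7, -24.2, 126.3]
ee_rot: [0.979, 0.104, -0.173, 0.02]
contact_force: [-0.6, -0.5, -1.6]
gripper_width: 54.1
grasp_force: 63.7
[0.244, 0.535, -0.068, -0.008, -1.318, 1.541]
shift cm [-0.69 -0.05 -4.82] turn deg [ 0.2 -0.1 -0.1] now [554.7 -24.2 126.3] clk 11.68 w 54.1 F [-0.6 -0.5 -1.6]
```

View pics/s4.png

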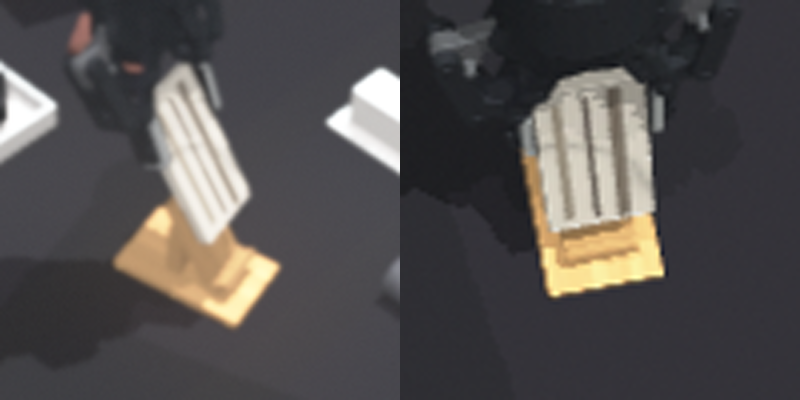

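The slice hangs leaned the right way above the easel, from (165,80) to (210,240) in the left half, square to the base in the right half. I'll measure its face against the rest plane in the easel's frame.

```bash
cat > eas.py <<'E'
from h import *
c,s=np.cos(np.radians(12)),np.sin(np.radians(12))
EX=np.array([-c,-s,0]);EY=np.array([s,-c,0]);EZ=np.array([0,0,1.])
O=np.array([539.5,-26.5,0]); cor=O+23*EX+20*EZ
n=.866*EX+.5*EZ; u=-.5*EX+.866*EZ   # out of rest, up along rest
def meas(P,im,box,nmin):
    u0,u1,v0,v1=box; Q=P[v0:v1,u0:u1].reshape(-1,3); I=im[v0:v1,u0:u1].reshape(-1,3).astype(int)
    L=np.stack([(Q-cor)@n,(Q-cor)@EY,(Q-cor)@u],1)
    k=((I.max(1)-I.min(1))<45)&(I.min(1)>70)&(L[:,0]>nmin)&(L[:,0]<60)&(abs(L[:,1])<33)&(L[:,2]<170)&(L[:,2]>-20)
    L=L[k]; A=np.c_[L[:,1:],np.ones(len(L))]; f=np.linalg.lstsq(A,L[:,0],rcond=None)[0]
    k=abs(A@f-L[:,0])<4; L=L[k];A=A[k]; f=np.linalg.lstsq(A,L[:,0],rcond=None)[0]
    print(len(L),'slopes deg y,u',np.degrees(f[:2]).round(1),'n@u=20',round(f[2]+20*f[1],1),'y',np.percentile(L[:,1],[1,99]).round(1),'u',np.percentile(L[:,2],[1,99]).round(1))
E
python3 - <<'E'
from eas import *
z=np.load('s4.npz')
meas(z['P'],z['im'],(255,330,150,225),4); meas(z['P2'],z['im2'],(275,325,180,235),4)
E
```

```text
1086 slopes deg y,u [0.8 0.1] n@u=20 27.0 y [-29.8  26.5] u [ 46.5 154.6]
961 slopes deg y,u [ 0.1 -0.2] n@u=20 28.2 y [-25.7  28. ] u [ 47.9 156.1]
```

```bash
python3 -m creep '{"translation":[[0.6,0.13,-0.4],[1.2,0.25,-0.75],[0.75,0.15,-1.6],[0.26,0.05,-2.5],[-0.2,-0.05,-3.3],[-0.55,-0.12,-3.95],[-0.55,-0.12,-3.95],[-0.55,-0.12,-3.95]],"delta_rot":[[0,0,0],[0,0,0],[0,0,0],[0,0,0],[0,0,0],[0,0,0],[0,0,0],[0,0,0]],"hand":[4.5,4.5,4.5,4.5,4.5,4.5,4.5,4.5]}'
python3 - <<'E'
from eas import *
im,d,c=grab('side'); meas(cloud(d,c),im,(250,330,150,240),4)
im,d,c=grab('top'); meas(cloud(d,c),im,(270,325,180,245),4)
E
```

```text
clock: 12.78
position: [549.1, -25.5, 86.4]
ee_rot: [0.979, 0.104, -0.174, 0.02]
contact_force: [0.7, -0.1, -2.1]
gripper_width: 54.3
grasp_force: 63.6
1005 slopes deg y,u [1. 0.] n@u=20 12.1 y [-29.2  26.8] u [  9.2 117.6]
862 slopes deg y,u [-0.2 -0. ] n@u=20 13.0 y [-25.9  28. ] u [ 10.5 119.3]
```

```bash
python3 -m creep '{"translation":[[-0.05,-0.01,-0.25],[-0.1,-0.02,-0.5],[-0.15,-0.04,-0.65],[-0.15,-0.04,-0.65]],"delta_rot":[[0,0,0],[0,0,0],[0,0,0],[0,0,0]],"hand":[4.5,4.5,4.5,4.5]}'
python3 -m creep '{"translation":[[-0.05,-0.01,-0.09],[-0.1,-0.02,-0.17],[-0.1,-0.02,-0.17]],"delta_rot":[[0,0,0],[0,0,0],[0,0,0]],"hand":[4.5,4.5,4.5]}'
python3 - <<'E'
from eas import *
im,d,c=grab('side'); meas(cloud(d,c),im,(250,330,150,240),4)
im,d,c=grab('top'); meas(cloud(d,c),im,(270,325,180,245),4)
E
```

```text
clock: 13.38
position: [547.0, -26.0, 79.4]
ee_rot: [0.979, 0.104, -0.174, 0.02]
contact_force: [0.1, 0.9, -1.9]
gripper_width: 54.9
grasp_force: 63.6
clock: 13.75
position: [546.8, -26.0, 78.6]
ee_rot: [0.979, 0.104, -0.173, 0.02]
contact_force: [1.2, 0.3, 2.2]
gripper_width: 54.4
grasp_force: 64.1
989 slopes deg y,u [0.7 0. ] n@u=20 10.4 y [-29.8  26.9] u [  0.7 109.4]
845 slopes deg y,u [ 0.  -0.1] n@u=20 11.2 y [-27.4  28. ] u [  2.1 110.5]
```

The lower end is on the lip (force changed by about 4 N) and the face is within 1 mm of home. I'll nudge it against the rest and release.

```bash
python3 -m creep '{"translation":[[0.1,0.02,0],[0.1,0.02,0],[0.1,0.02,0],[0.1,0.02,0],[0.1,0.02,0],[0.1,0.02,0]],"delta_rot":[[0,0,0],[0,0,0],[0,0,0],[0,0,0],[0,0,0],[0,0,0]],"hand":[4.5,5.5,5.9,6.5,7.5,8.5]}'
python3 -m creep '{"translation":[[0,0,0],[0,0,0],[0,0,0],[0,0,0]],"delta_rot":[[0,0,0],[0,0,0],[0,0,0],[0,0,0]],"hand":[8.5,8.5,8.5,8.5]}'
python3 - <<'E'
from eas import *
im,d,c=grab('side'); meas(cloud(d,c),im,(250,330,150,240),4)
im,d,c=grab('top'); meas(cloud(d,c),im,(270,325,180,245),4)
T=flip(frame(12,15)); ctr=np.array([539.5,-26.5,70])+10*u
print('retake standoff 80');delta(ctr+19*T[:,2]-80*T[:,2],T); print('retake');delta(ctr+19*T[:,2],T); print(T[:,2], R.from_quat(read_state()['ee_rot']).as_matrix()[:,2])
E
```

```text
clock: 14.6
position: [547.1, -26.0, 77.8]
ee_rot: [0.979, 0.103, -0.174, 0.02]
contact_force: [0.2, 0.3, -0.5]
gripper_width: 84.8
grasp_force: 0.0
clock: 15.1
position: [547.2, -25.9, 77.9]
ee_rot: [0.979, 0.104, -0.174, 0.02]
contact_force: [0.4, 0.1, 0.3]
gripper_width: 85.0
grasp_force: 0.0
1060 slopes deg y,u [ 1.  -0.3] n@u=20 9.7 y [-29.8  25.1] u [  0.7 109.7]
872 slopes deg y,u [ 0.2 -0.3] n@u=20 10.7 y [-25.5  28. ] u [  2.6 111.5]
retake standoff 80
shift cm [-1.82 -0.28  5.97] turn deg [  7.5 -34.4  -0. ] now [547.2 -25.9  77.9] clk 15.2 w 85.2 F [-0.2 -0.3 -0.6]
retake
shift cm [ 0.2   0.15 -1.76] turn deg [  7.5 -34.4  -0. ] now [547.2 -25.9  77.9] clk 15.2 w 85.2 F [-0.2 -0.3 -0.6]
[ 0.25316323  0.05381151 -0.96592583] [-0.3368737  -0.07516748 -0.9385446 ]
```

It stands at home by itself. Now back off, turn to 15° and retake it by the long sides at its middle.

```bash
python3 -m creep '{"translation":[[1,0.2,2.8],[2,0.4,5.6],[2.4,0.5,6.8],[1,0.3,7],[0,0.1,7],[-1,0,6.5],[-1.8,-0.2,6],[-1.8,-0.2,6]],"delta_rot":[[0,0,0],[0,0,0],[2,-9,0],[4,-18,0],[6,-27,0],[7.5,-34.4,0],[7.5,-34.4,0],[7.5,-34.4,0]],"hand":[8.5,8.5,8.5,8.5,8.5,8.5,8.5,8.5]}'
python3 lg.py
python3 - <<'E'
from eas import *
T=flip(frame(12,15)); ctr=np.array([539.5,-26.5,70])+10*u
delta(ctr+19*T[:,2],T)
im,d,c=grab('side'); meas(cloud(d,c),im,(250,330,150,240),4)
E
```

```text
clock: 16.2
position: [529.5, -28.0, 138.2]
ee_rot: [0.986, 0.104, 0.13, -0.013]
contact_force: [-0.5, 0.8, 0.3]
gripper_width: 84.9
grasp_force: 0.0
[0.262, 0.211, -0.548, 0.027, -0.55, 1.499]
shift cm [ 1.97  0.35 -7.79] turn deg [ 0.   0.  -0.1] now [529.5 -28.  138.2] clk 16.2 w 84.9 F [-0.5  0.8  0.3]
827 slopes deg y,u [ 1.  -0.3] n@u=20 9.8 y [-29.6  24.7] u [1.000e-01 1.092e+02]
```

```bash
python3 -m creep '{"translation":[[0.5,0.1,-2],[1,0.2,-4],[1.5,0.3,-6],[1.9,0.35,-7.4],[2,0.35,-7.8],[2,0.35,-7.8],[2,0.35,-7.8]],"delta_rot":[[0,0,0],[0,0,0],[0,0,0],[0,0,0],[0,0,0],[0,0,0],[0,0,0]],"hand":[8.5,8.5,8.5,8.5,8.5,8.5,8.5]}'
python3 lg.py
python3 -m creep '{"translation":[[0,0,0],[0,0,0],[0,0,0],[0,0,0],[0,0,0],[0,0,0]],"delta_rot":[[0,0,0],[0,0,0],[0,0,0],[0,0,0],[0,0,0],[0,0,0]],"hand":[7.5,6.5,5.8,5,4.5,4.5]}'
python3 - <<'E'
from eas import *
T=flip(frame(12,15)); ctr=np.array([539.5,-26.5,70])+10*u
delta(ctr+19*T[:,2],T)
im,d,c=grab('side'); meas(cloud(d,c),im,(250,330,150,240),4)
E
```

```text
clock: 17.12
position: [549.7, -24.3, 60.6]
ee_rot: [0.986, 0.104, 0.131, -0.014]
contact_force: [-0.3, 0.8, 0.8]
gripper_width: 84.8
grasp_force: 0.0
[0.257, 0.361, -0.594, 0.037, -0.352, 1.49]
clock: 17.88
position: [549.3, -24.7, 60.6]
ee_rot: [0.986, 0.104, 0.13, -0.013]
contact_force: [-2.1, -1.7, 5.3]
gripper_width: 53.9
grasp_force: 62.4
shift cm [-0.01  0.02 -0.03] turn deg [ 0.   0.1 -0. ] now [549.3 -24.7  60.6] clk 17.88 w 53.9 F [-2.1 -1.7  5.3]
243 slopes deg y,u [ 0.8 -0.3] n@u=20 9.6 y [-30.5  24. ] u [-1.2 32.4]
```

```bash
python3 -m creep '{"translation":[[0,0,0.5],[0,0,1.5],[0,0,3.5],[0,0,6],[0,0,8.5],[0,0,11],[0,0,12],[0,0,12]],"delta_rot":[[0,0,0],[0,0,0],[0,0,0],[0,0,0],[0,0,0],[0,0,0],[0,0,0],[0,0,0]],"hand":[4.5,4.5,4.5,4.5,4.5,4.5,4.5,4.5]}'
python3 - <<'E'
from h import *
T=flip(frame(-1,-45)); y=np.radians(-1)
g=np.array([506.5,-247.5,45])+10*np.array([np.cos(y),np.sin(y),0])+19*T[:,2]
delta(g+[0,0,60],T)
from kin import *; import pickle
b=pickle.load(open('b.pkl','rb')); q=read_state()['joints']
for h in(60,0): q,e=ik(b,g+[0,0,h],T,q); print(q.round(2),e)
E
```

```text
clock: 18.92
position: [549.1, -24.3, 180.3]
ee_rot: [0.986, 0.104, 0.13, -0.014]
contact_force: [0.4, 0.6, -2.7]
gripper_width: 53.7
grasp_force: 63.3
shift cm [ -4.61 -22.31  -8.87] turn deg [ -5.8  59.9 -11.8] now [549.1 -24.3 180.3] clk 18.93 w 53.7 F [ 0.4  0.6 -2.7]
[-0.13  0.79  0.12  0.08 -1.68  1.66] 4.410876516570303e-15
[-0.13  0.86  0.09  0.08 -1.58  1.65] 1.6780162548023248e-15
```

```bash
python3 -m creep '{"translation":[[-0.5,-2,0],[-1,-5,0],[-1.6,-8,0],[-2.2,-11,0],[-2.8,-14,0],[-3.4,-17,0],[-4,-20,0],[-4.6,-22.3,0]],"delta_rot":[[-0.3,3,-0.6],[-1,10,-2],[-1.8,18,-3.5],[-2.6,26,-5.1],[-3.4,34,-6.7],[-4.2,42,-8.3],[-5,50,-9.9],[-5.8,59.9,-11.8]],"hand":[4.5,4.5,4.5,4.5,4.5,4.5,4.5,4.5]}'
python3 -m creep '{"translation":[[0,0,0],[0,0,-2],[0,0,-4],[0,0,-5],[0,0,-5]],"delta_rot":[[0,0,0],[0,0,0],[0,0,0],[0,0,0],[0,0,0]],"hand":[4.5,4.5,4.5,4.5,4.5]}'
cat > pl.py <<'E'
from h import *
def slab(n,box,z0,z1):
    im,d,c=grab(n); P=cloud(d,c); u0,u1,v0,v1=box; I=im[v0:v1,u0:u1].astype(int); Q=P[v0:v1,u0:u1]
    k=((I.max(2)-I.min(2))<45)&(I.min(2)>60)&(Q[...,2]>z0)&(Q[...,2]<z1)
    m,l,st,_=cv2.connectedComponentsWithStats(k.astype(np.uint8)); L=Q[l==1+np.argmax(st[1:,4])]
    A=np.c_[L[:,:2]-L[:,:2].mean(0),np.ones(len(L))]; f=np.linalg.lstsq(A,L[:,2],rcond=None)[0]
    r=cv2.minAreaRect(L[:,:2].astype(np.float32)); print(n,len(L),'slope deg',np.degrees(f[:2]).round(1),'z',f[2].round(1),np.round(r[0],1),np.round(r[1],1),round(r[2],1)); return im
E
python3 - <<'E'
from pl import *
T=flip(frame(-1,-45)); y=np.radians(-1)
delta(np.array([506.5,-247.5,45])+10*np.array([np.cos(y),np.sin(y),0])+19*T[:,2],T)
a=slab('side',(320,430,100,220),70,190); b=slab('top',(370,440,180,290),70,190)
cv2.imwrite('pics/s5.png',np.hstack([cv2.resize(a[80:220,310:450],(400,400)),cv2.resize(b[170:300,340:470],(400,400))])[...,::-1])
E
```

```text
clock: 19.92
position: [503.2, -248.4, 178.9]
ee_rot: [0.923, -0.008, -0.385, -0.003]
contact_force: [0.5, 0.2, -1.8]
gripper_width: 53.8
grasp_force: 63.5
clock: 20.55
position: [502.8, -247.0, 129.7]
ee_rot: [0.924, -0.007, -0.383, -0.003]
contact_force: [-0.5, 0.1, -1.7]
gripper_width: 54.1
grasp_force: 63.4
shift cm [ 0.03 -0.04 -9.81] turn deg [ 0.  -0.1 -0.1] now [ 502.8 -247.   129.7] clk 20.55 w 54.1 F [-0.5  0.1 -1.7]
side 971 slope deg [ 3.7 -0.5] z 148.6 [ 503.5 -247.3] [105.3  82.1] 10.5
top 1658 slope deg [1.8 1.2] z 149.9 [ 503.2 -248.7] [102.2  70.9] 0.8
```

View pics/s5.png

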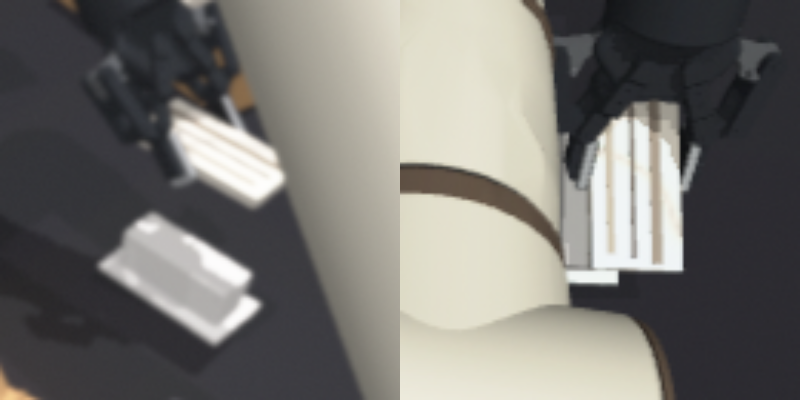

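The slice is held level above the plinth: in the left half it runs from (175,105) to (260,200) with the plinth at (190,280), and the right half shows it lined up. I'll lower and measure its tilt with a robust fit.

```bash
python3 -m creep '{"translation":[[0,0,-2],[0,0,-4],[0,0,-6],[0,0,-7.5],[0,0,-8.5],[0,0,-8.8],[0,0,-8.8]],"delta_rot":[[0,0,0],[0,0,0],[0,0,0],[0,0,0],[0,0,0],[0,0,0],[0,0,0]],"hand":[4.5,4.5,4.5,4.5,4.5,4.5,4.5]}'
sed -i 's/    r=cv2.minA/    for t in (6,3,2): k=abs(A@f-L[:,2])<t; f=np.linalg.lstsq(A[k],L[k,2],rcond=None)[0]\n    L=L[k]\n    r=cv2.minA/' pl.py
python3 - <<'E'
from pl import *
T=flip(frame(-1,-45)); y=np.radians(-1)
delta(np.array([506.5,-247.5,45])+10*np.array([np.cos(y),np.sin(y),0])+19*T[:,2],T)
a=slab('side',(320,430,120,220),46,75); b=slab('top',(370,440,180,290),46,75)
E
```

```text
clock: 21.52
position: [503.4, -247.5, 42.1]
ee_rot: [0.924, -0.008, -0.383, -0.003]
contact_force: [-0.8, -0.2, -1.1]
gripper_width: 53.9
grasp_force: 63.4
shift cm [-0.03  0.01 -1.05] turn deg [ 0.  -0.  -0.1] now [ 503.4 -247.5   42.1] clk 21.52 w 53.9 F [-0.8 -0.2 -1.1]
side 497 slope deg [-0.3 -0.9] z 60.2 [ 505.9 -244.2] [100.8  74.3] 9.9
top 467 slope deg [-0.4  0.2] z 61.1 [ 526.8 -255.2] [64.3 62.2] 67.6
```

```bash
python3 -m creep '{"translation":[[0,0,-0.4],[0,0,-0.7],[0,0,-0.9],[0,0,-0.9]],"delta_rot":[[0,0,0],[0,0,0],[0,0,0],[0,0,0]],"hand":[4.5,4.5,4.5,4.5]}'
python3 -m creep '{"translation":[[0,0,-0.06],[0,0,-0.12],[0,0,-0.12]],"delta_rot":[[0,0,0],[0,0,0],[0,0,0]],"hand":[4.5,4.5,4.5]}'
python3 -c "
from pl import *
slab('side',(320,430,120,220),46,75); slab('top',(370,440,180,290),46,75)"
```

```text
clock: 22.12
position: [503.0, -247.4, 32.7]
ee_rot: [0.924, -0.008, -0.383, -0.003]
contact_force: [-0.0, 0.4, -1.8]
gripper_width: 54.0
grasp_force: 63.4
clock: 22.5
position: [503.2, -247.5, 31.7]
ee_rot: [0.924, -0.008, -0.383, -0.003]
contact_force: [-0.1, -1.0, -1.7]
gripper_width: 54.1
grasp_force: 63.4
side 457 slope deg [0.2 1. ] z 50.1 [ 510.8 -236.8] [ 50.6 117.8] 53.8
top 344 slope deg [-0.6  0.4] z 50.5 [ 531.7 -258.1] [61.1 49.2] 68.2
```

```bash
python3 -m creep '{"translation":[[0,0,-0.05],[0,0,-0.1],[0,0,-0.1]],"delta_rot":[[0,0,0],[0,0,0],[0,0,0]],"hand":[4.5,4.5,4.5]}'
python3 -m creep '{"translation":[[0,0,-0.03],[0,0,-0.06],[0,0,-0.06]],"delta_rot":[[0,0,0],[0,0,0],[0,0,0]],"hand":[4.5,4.5,4.5]}'
```

```text
clock: 22.98
position: [503.2, -247.5, 31.1]
ee_rot: [0.924, -0.008, -0.383, -0.003]
contact_force: [0.0, 0.7, -0.6]
gripper_width: 53.8
grasp_force: 63.7
clock: 23.35
position: [503.2, -247.5, 31.0]
ee_rot: [0.924, -0.008, -0.383, -0.003]
contact_force: [0.1, 1.2, 4.5]
gripper_width: 54.0
grasp_force: 64.1
```

It is down on the plinth (force changed by about 6 N). Release, then back out along the tool axis.

```bash
python3 -m creep '{"translation":[[0,0,0],[0,0,0],[0,0,0],[0,0,0],[0,0,0],[0,0,0],[0,0,0]],"delta_rot":[[0,0,0],[0,0,0],[0,0,0],[0,0,0],[0,0,0],[0,0,0],[0,0,0]],"hand":[5.5,5.9,6.5,7.2,8,8.5,8.5]}'
python3 -m creep '{"translation":[[0.7,0,0.7],[2,0,2],[4,0,4],[6,0,6],[8,0,8.5],[9,0,12],[9,0,16],[9,0,18]],"delta_rot":[[0,0,0],[0,0,0],[0,0,0],[0,0,0],[0,0,0],[0,0,0],[0,0,0],[0,0,0]],"hand":[8.5,8.5,8.5,8.5,8.5,8.5,8.5,8.5]}'
python3 -m creep '{"translation":[[0,5,2],[0,10,2],[0,15,2],[0,20,2],[0,25,2],[0,30,2],[0,30,2]],"delta_rot":[[0,0,0],[0,0,0],[0,0,0],[0,0,0],[0,0,0],[0,0,0],[0,0,0]],"hand":[8.5,8.5,8.5,8.5,8.5,8.5,8.5]}'
python3 - <<'E'
from pl import *
b=slab('top',(370,425,190,280),46,60); a=slab('side',(320,430,120,220),46,60)
cv2.imwrite('pics/s6.png',np.hstack([cv2.resize(a,(400,300)),cv2.resize(b,(400,300))])[...,::-1])
E
```

```text
clock: 24.22
position: [503.2, -247.4, 30.1]
ee_rot: [0.924, -0.008, -0.383, -0.003]
contact_force: [0.0, 0.9, 0.6]
gripper_width: 84.7
grasp_force: 0.0
clock: 25.22
position: [594.0, -247.6, 212.8]
ee_rot: [0.925, -0.008, -0.381, -0.002]
contact_force: [-0.2, 0.2, -0.3]
gripper_width: 85.0
grasp_force: 0.0
clock: 26.1
position: [592.9, 56.3, 229.8]
ee_rot: [0.924, -0.005, -0.383, -0.003]
contact_force: [-0.6, -0.7, -0.6]
gripper_width: 85.3
grasp_force: 0.0
top 1072 slope deg [ 0.1 -0.1] z 50.0 [ 506.7 -247.2] [108.3  55.8] 0.0Traceback (most recent call last):
  File "<stdin>", line 2, in <module>
  File "pl.py", line 5, in slab
    m,l,st,_=cv2.connectedComponentsWithStats(k.astype(np.uint8)); L=Q[l==1+np.argmax(st[1:,4])]
                                                                            ~~~~~~~~~^^^^^^^^^^
    return _wrapfunc(a, 'argmax', axis=axis, out=out, **kwds)
    return bound(*args, **kwds)
ValueError: attempt to get argmax of an empty sequence
```

The top view measures the slice flat at z 50.0, within 2 mm of the plinth's middle and about 1° of its direction. The hand is clear, so I'm handing in.

```bash
python3 -c "
from bench import job_done; print(job_done())"
```

```text
the job is handed in; nothing more can be done
None
```

The tall slice was leaned on the easel and released, then retaken and laid flat on the plinth, measured within about 2 mm of centre and 1° of its length; the job is handed in, with no verdict returned and the bystanders not re-measured at the end.

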